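Spin-test trolley wheels and bin the one that binds

ROBOT

A 6-joint arm with a two-finger parallel gripper is mounted at the origin on the work surface. World frame = base frame: x ahead of the robot, y to its left, z up, the work surface at z = 0. Lengths are in mm, angles in rad, forces in N, time in s.
With the tool pointing down it reaches from about 275 to 850 mm from the base axis. Payload 19 kg.
Tool frame: the origin (TCP) lies midway between the tips of the shut fingers; the grasp point (between the pads) lies 19 mm behind it; z points along the fingers, y is the line along which they close (so a half turn about z gives the same grasp; the last joint's range is limited). The gripper opens to 85 mm and grips with 20 to 120 N. Pads are 22 mm wide; open, the fingers measure 114 mm over their backs; the gripper's body (76 mm by 85 mm) begins 54 mm behind the grasp point. The pads swing forward as they close: fully open they stand 13 mm farther back than shut.
Start: joints at [-0.134, 0.15, 1.437, -0, 1.554, -0.134], TCP at [574.97, -0.016, 231.267] pointing down, gripper open.
Joint ranges: [-2.8, 2.8], [-0.68, 2.1], [0.12, 2.68], [-1.39, 4.53], [0.16, 2.79], [-2.81, 2.81]. Speed limits (rad/s): [1.89, 1.89, 2.22, 3.01, 3.01, 3.01].

INTERFACE

Orientations are given as a rotation vector (axis times angle).
In Python, from plant import env gives the robot as it stands.
- The arm moves only by the shell command python3 -m creep 'ROWS' [OPENING] [FORCE]. ROWS is JSON, a list of rows, each a list of 4 numbers: the shift along the world's x, y, z in mm, then the turn about the world's z in degrees. A call has 1 to 20 rows; each row shifts and turns the commanded pose from where the row before left it; what a row does not reach is not made up. A row lasts 1/12 s, in which the tool goes at most 41.7 mm and 7.16 degrees, less where a joint would pass 70% of its speed; a pose out of reach is approached as far as the arm can. A call is refused whole if a number of a shift passes 41.7 or a number of a turn 7.16, either way. A call with a gripper value outside its range is refused whole. OPENING is the closure in counts, from 0 (fully open) to 255 (shut), set as the call begins (- or left out, the last holds). The fingers move at their own pace and stop on an object; FORCE is the grip in N (left out, the last holds). Time passes only in rows, so rows that do not move let the fingers close. It gives the time, the measured TCP pose, the force, the opening and the grip force at its end, in the units of the state.
- env.read_state(): the state, without advancing time (a new reading comes with each control period).
- env.camera(name): name is "scene" or "side" or "wrist"; returns a dict with "img" (400x640x3 uint8, red, green, blue), "range_z" (400x640 float32, mm along the optical axis (not along the pixel's ray), 0 where there is no reading), "camera_matrix" (3x3 intrinsics, pixels), "R" (3x3) and "t" (3): a world point X has camera coordinates R X + t. Camera axes: x right, y down, z forward; pixel columns grow to the right and rows downward; lengths in mm; the calibration is good to about 2 mm. A picture is of the moment at which its call begins.
- env.close_job(): hands the job in; it is judged then, once.
The state is a dict: "time_s": time; "qpos": joint angles; "dq": joint speeds; "joint_torque": joint torques, N m; "position": TCP position; "ee_rot": TCP orientation; "contact_force": force on the tool from outside, world axes, zero at the start; "wrist_torque": the same for the moment, N m; "width": finger opening in mm; "gripper_force": force on a finger pad.
Only numpy, scipy, OpenCV 4.12 (cv2) and the standard library are available. Lean on these libraries where they do the work, as an engineer would, in place of code of your own. Each camera call takes 0.05 s, during which the arm holds its last target. There are 200 camera calls.

TASK

Three wheels for the panel trolley sit on the sloping rack. Give each wheel a good spin on its axle, a push of at least a sixth of a turn; two run freely and one binds: put the one that binds in the wooden bin and leave the two free-running ones seated in their pockets on the rack. Do not disturb the mallet, the chisel or the wax jar.

Things in the scene. Friction and masses are not known exactly. Their poses are not given: they have to be found in the camera images.
- wheel_a: Wheel unit a, loose, about 0.75 kg: square steel mounting plate 90 x 90 x 10 mm lying in a rack pocket, fixed stub axle, spoked wheel 120 mm across. Origin at the centre of the plate's underside; z along the axle, out of the plate (leaning 30 degrees to the robot's side), x up the rack's slope, y along the rack. The three units look alike.
- axle_a (a point): Grip point of unit a: on the bare steel end of its axle, a pin 24 mm in diameter standing 42 mm proud of the wheel's hub. The pin's tip is 19 mm above this point (along z, axes as wheel_a), the wheel lies from 23 to 41 mm below it (spokes 25 to 39 mm), the plate's underside 67 mm below.
- spin_a (a joint): Turning of the wheel of unit a on its axle (rad, unlimited), positive counter-clockwise seen from the pin's tip; starts within 0.3 of 0. At 0 one of 3 spokes (10 mm wide) points along wheel_a's x. Hub radius 14.5, rim inside 52.5, tyre 60 mm; openings go through, plate 16 mm below. A free wheel coasts on after a brisk push; the binding one drags (4 N at mid-spoke) and stops at once.
- wheel_b: Wheel unit b, loose, about 0.75 kg: square steel mounting plate 90 x 90 x 10 mm lying in a rack pocket, fixed stub axle, spoked wheel 120 mm across. Origin at the centre of the plate's underside; z along the axle, out of the plate (leaning 30 degrees to the robot's side), x up the rack's slope, y along the rack. The three units look alike.
- axle_b (a point): Grip point of unit b: on the bare steel end of its axle, a pin 24 mm in diameter standing 42 mm proud of the wheel's hub. The pin's tip is 19 mm above this point (along z, axes as wheel_b), the wheel lies from 23 to 41 mm below it (spokes 25 to 39 mm), the plate's underside 67 mm below.
- spin_b (a joint): Turning of the wheel of unit b on its axle (rad), with the same meaning, sizes and behaviour as spin_a.
- wheel_c: Wheel unit c, loose, about 0.75 kg: square steel mounting plate 90 x 90 x 10 mm lying in a rack pocket, fixed stub axle, spoked wheel 120 mm across. Origin at the centre of the plate's underside; z along the axle, out of the plate (leaning 30 degrees to the robot's side), x up the rack's slope, y along the rack. The three units look alike.
- axle_c (a point): Grip point of unit c: on the bare steel end of its axle, a pin 24 mm in diameter standing 42 mm proud of the wheel's hub. The pin's tip is 19 mm above this point (along z, axes as wheel_c), the wheel lies from 23 to 41 mm below it (spokes 25 to 39 mm), the plate's underside 67 mm below.
- spin_c (a joint): Turning of the wheel of unit c on its axle (rad), with the same meaning, sizes and behaviour as spin_a.
- rack: Fixed plywood rack, board 160 x 440 mm sloping at 30 degrees and rising away from the robot; origin on the table under the board's middle, x towards the high side, y along the rack. The board's upper face is 75 mm above the table at its middle. Three square pockets 145 mm apart along y, bordered by 10 mm high wooden strips, hold the plates with 1.5 mm play.
- bin: Fixed open wooden reject bin, 240 (x) x 230 (y) x 100 mm high, walls and floor 7 mm thick; origin at the centre of its underside.
- mallet_mid (a point): Bystander: wooden mallet lying flat, head 65 x 115 x 60 mm with a 200 mm handle; point at the middle of the head.
- chisel_mid (a point): Bystander: carving chisel lying flat, 230 mm long, 26 mm thick; point at its middle.
- jar_mid (a point): Bystander: amber glass wax jar, 64 mm diameter, 75 mm high, upright; point half-way up.
Not all that is in view belongs to the job. What is shaped like the wheel_a but green is not meant.

How it is judged (in metres and radians):
On the way:
1. each of the three wheels has been turned on its axle (to more than 0.72 rad either way from its zero) ((value of joint spin_a above 0.72 rad or value of joint spin_a below -0.72 rad) and (value of joint spin_b above 0.72 rad or value of joint spin_b below -0.72 rad) and (value of joint spin_c above 0.72 rad or value of joint spin_c below -0.72 rad)), for 0.05 s.
At the end, for the whole second after the job is handed in: The wheel unit that binds rests in the bin, released: its axle point is inside the walls and no more than 110 mm above the bin's underside. The two free-running units are still seated in their pockets, moved less than 15 mm and turned on the rack less than 0.12 rad, not tipped. All are at rest (distance of each of axle_a, axle_c from where it was at the start of the episode below 0.015 m and angle between the z axis of each of axle_a, axle_c and the z axis of rack, either way round below 0.65 rad and angle between the y axis of each of axle_a, axle_c and the y axis of rack, either way round below 0.12 rad and x of axle_b in the frame of bin between -0.112 and 0.112 m and y of axle_b in the frame of bin between -0.107 and 0.107 m and z of axle_b in the frame of bin between 0 and 0.11 m and contact force between wheel_b and bin above 1 N and linear speed of each of wheel_a, wheel_b, wheel_c below 0.03 m/s); the robot touches nothing.
It fails at once if the mallet is pushed or knocked more than 30 mm (distance of mallet_mid from where it was at the start of the episode above 0.03 m).
It fails at once if the chisel is pushed or knocked more than 30 mm (distance of chisel_mid from where it was at the start of the episode above 0.03 m).
It fails at once if the wax jar is pushed or knocked more than 30 mm (distance of jar_mid from where it was at the start of the episode above 0.03 m).
It also fails if it takes over 72 s, if anything falls off the work surface, if the arm or the gripper's body presses on something with over 40 N, if the wrist force passes 120 N, or if a joint passes its speed limit or range.

## Working session

There is one attempt and no reset: what is moved stays moved. The work goes in short steps, Python scripts to look and compute and a shell command to move; the robot and the scene stay as the last step left them, time stands still between calls to the robot, and variables do not carry over. Pictures are saved under pics/ and viewed, at most 13 in all, crops included, and the job is handed in when it is done.

```bash
mkdir -p pics; ls
python3 - <<'E'
from plant import env
import cv2, numpy as np
s=env.read_state(); print(s)
ims=[]
for n in("scene","side"):
    c=env.camera(n); np.savez(f"/tmp/{n}.npz",**c); print(n,c["camera_matrix"].tolist(),c["R"].round(3).tolist(),c["t"].round(1).tolist())
    cv2.imwrite(f"pics/{n}0.png",c["img"][:,:,::-1])
E
```

```text
pics
{'time_s': 0.0, 'qpos': array([-1.34003570e-01,  1.50969603e-01,  1.43800064e+00, -2.18369602e-05,
        1.55378150e+00, -1.33979832e-01]), 'dq': array([ 0.00035749, -0.00143398,  0.00106163, -0.00185014, -0.00098357,
       -0.00108714]), 'joint_torque': array([ 9.08163997e-05, -7.13061190e+01, -5.70858908e+01, -1.86872212e-04,
        9.14935896e-03,  2.21375326e-04]), 'position': array([5.74767959e+02, 2.32441162e-03, 2.30699920e+02]), 'ee_rot': array([-2.22082484e+00, -2.22077298e+00,  1.13084750e-03]), 'contact_force': array([-0.46224829, -0.44288737,  0.22420751]), 'wrist_torque': array([-0.0214338 , -0.01217871, -0.02045715]), 'gripper_force': 0.0, 'width': 85.40532795302578}
scene [[390.7561977645948, 0.0, 318.99337186893484], [0.0, 390.7561977645948, 204.5254273109329], [0.0, 0.0, 1.0]] [[0.649, 0.76, 0.008], [0.636, -0.537, -0.554], [-0.417, 0.365, -0.832]] [-353.9, -290.7, 1290.6]
side [[394.6432537981354, 0.0, 316.56035871785934], [0.0, 394.6432537981354, 201.0362654390846], [0.0, 0.0, 1.0]] [[-0.99, -0.136, 0.023], [-0.106, 0.645, -0.757], [0.088, -0.752, -0.653]] [540.5, 144.5, 1179.5]
```

View pics/scene0.png

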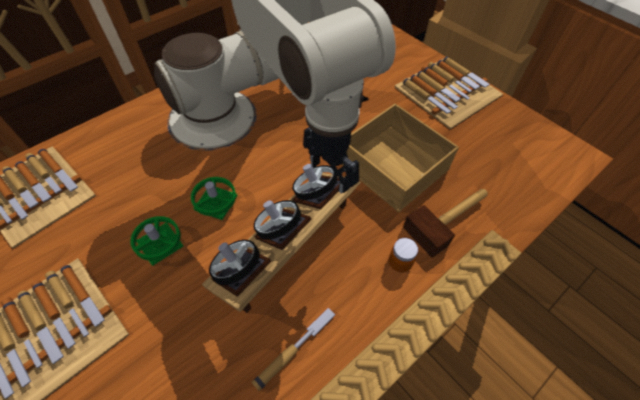

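View pics/side0.png

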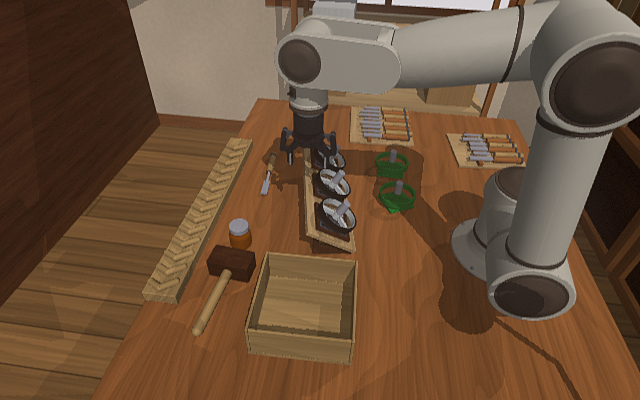

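The scene picture shows three dark wheels on the rack at (235,262), (277,220) and (315,185). The green look-alikes at (157,238) and (213,197) stand on the table, so they are not meant. The bin is at (402,157), the mallet at (430,230), the jar at (404,253) and the chisel at (295,350).

```bash
cat > h.py <<'E'
import numpy as np, cv2
def cloud(c):
    K=c["camera_matrix"];z=c["range_z"];v,u=np.indices(z.shape)
    P=np.stack([(u-K[0,2])/K[0,0]*z,(v-K[1,2])/K[1,1]*z,z],-1)
    X=(P-c["t"])@c["R"]; X[z<=0]=np.nan; return X
def proj(c,X):
    q=(c["R"]@np.atleast_2d(X).T).T+c["t"]; q=q@c["camera_matrix"].T; return q[:,:2]/q[:,2:]
E
python3 - <<'E'
from h import *
S=dict(np.load("/tmp/scene.npz"));D=dict(np.load("/tmp/side.npz"))
X=cloud(S);Y=cloud(D)
for n,p in dict(w1=(235,262),w2=(277,220),w3=(315,185),tip1=(231,246),tip2=(272,205),tip3=(311,171),bin=(402,165),binE1=(397,108),binE2=(455,150),binE3=(403,200),binE4=(352,155),mal=(430,230),jar=(404,245),ch=(295,350)).items(): print(n,X[p[1],p[0]].round())
for n,p in dict(t3=(345,212),t2=(337,177),bin=(303,305)).items(): print(n,Y[p[1],p[0]].round())
# colour/height based bins
A=np.concatenate([X.reshape(-1,3),Y.reshape(-1,3)]);
cv2.imwrite("pics/crop0.png",cv2.resize(np.hstack([S["img"][140:310,190:370],D["img"][130:300,270:450]])[:,:,::-1],None,fx=2.2,fy=2.2,interpolation=cv2.INTER_CUBIC))
E
```

```text
w1 [ 551. -252.  122.]
w2 [ 522. -114.  118.]
w3 [495.  28. 106.]
tip1 [ 490. -231.   83.]
tip2 [ 497. -106.  147.]
tip3 [473.  33. 140.]
bin [549. 326.   4.]
binE1 [426. 412.  93.]
binE2 [648. 410.  95.]
binE3 [654. 204.  49.]
binE4 [465. 190.  77.]
mal [764. 181.  60.]
jar [754.  92.  75.]
ch [ 763. -256.   20.]
t3 [462.  39. 119.]
t2 [ 499. -101.  133.]
bin [542. 285.   6.]
```

View pics/crop0.png

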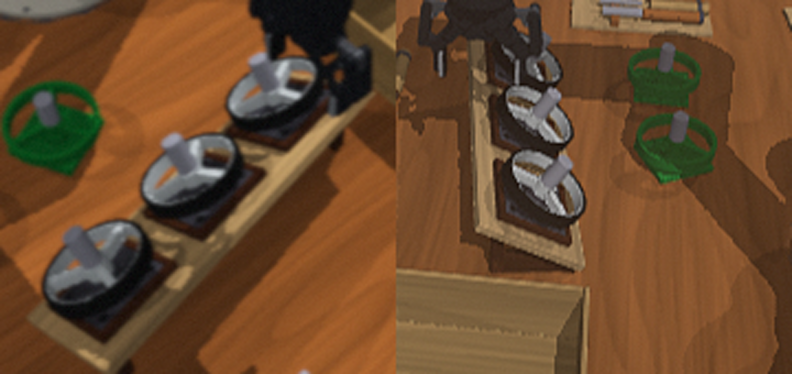

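The crop confirms it: the three dark wheels with light spokes sit on the wooden rack, and the green ones are decoys on the table. Next I fit the rack pose and the pin axes.

```bash
cat > fit.py <<'E'
from h import *
from scipy.optimize import least_squares
S=dict(np.load("/tmp/scene.npz"));D=dict(np.load("/tmp/side.npz"))
def frame(psi):
    c,s=np.cos(psi),np.sin(psi);a=np.pi/6
    x=np.array([c*np.cos(a),s*np.cos(a),np.sin(a)]);y=np.array([-s,c,0]);return np.array([x,y,np.cross(x,y)])
E
python3 - <<'E'
from fit import *
for nm,c in (("scene",S),("side",D),("both",None)):
    A=np.concatenate([cloud(q).reshape(-1,3) for q in ([c] if c else [S,D])])
    A=A[np.isfinite(A).all(1)]; A=A[(np.hypot(A[:,0]-522,A[:,1]+114)<260)]
    def loc(p): return (A-[p[1],p[2],75])@frame(p[0]).T
    p=np.array([0.2,540,-110.,0.])
    for it in range(6):
        L=loc(p); k=np.round(L[:,1]/145)
        dy=L[:,1]-145*k
        m=(abs(k)<2)&(L[:,2]>50)&(L[:,2]<82)&(np.hypot(L[:,0]-p[3],dy)<30)
        r=(abs(k)<2)&(L[:,2]>36)&(L[:,2]<50)&(np.abs(np.hypot(L[:,0]-p[3],dy)-56)<5)
        t=(abs(k)<2)&(abs(L[:,2]-86)<3)&(np.hypot(L[:,0]-p[3],dy)<9)
        def f(p):
            L=loc(p);d=L[:,1]-145*k
            return np.r_[(np.hypot(L[m,0]-p[3],d[m])-12),L[t,2]-86,p[3]/5]
        p=least_squares(f,p,loss="soft_l1",f_scale=2).x
    L=loc(p);print(nm,p.round(3),m.sum(),t.sum(),"res",np.median(abs(f(p))).round(2),"rim h",np.median(L[r,2]).round(1),"tip",np.median(L[t,2]).round(1))
    F=frame(p[0])
    for kk in(-1,0,1):
        mm=m&(k==kk)
        def g(q): return np.hypot(L[mm,0]-q[0],L[mm,1]-q[1])-12
        q=least_squares(g,[p[3],145*kk],loss="soft_l1").x if mm.sum()>10 else [np.nan]*2
        print(kk,mm.sum(),np.round(q,1),"axle pt",(np.array([p[1],p[2],75])+F.T@[p[3],145*kk,67]).round(1),"hub ctr",(np.array([p[1],p[2],75])+F.T@[p[3],145*kk,44]).round(1))
E
```

```text
scene [ 1.90000e-01  5.43049e+02 -1.09241e+02  5.80400e+00] 354 13 res 2.75 rim h 45.8 tip 85.9
-1 132 [   6.7 -142.4] axle pt [ 542.5 -257.   135.9] hub ctr [ 553.8 -254.8  116. ]
0 113 [6.1 0.5] axle pt [ 515.1 -114.6  135.9] hub ctr [ 526.4 -112.5  116. ]
1 109 [  4.9 141.8] axle pt [487.6  27.7 135.9] hub ctr [498.9  29.9 116. ]
side [ 1.88000e-01  5.34581e+02 -1.00871e+02 -6.78400e+00] 164 38 res 0.9 rim h 43.0 tip 85.9
-1 12 [  -7.  -145.4] axle pt [ 523.  -250.7  129.6] hub ctr [ 534.3 -248.5  109.7]
0 69 [-6.9  0. ] axle pt [ 495.9 -108.2  129.6] hub ctr [ 507.2 -106.1  109.7]
1 83 [ -6.7 145. ] axle pt [468.8  34.2 129.6] hub ctr [480.1  36.4 109.7]
both [ 1.85000e-01  5.31337e+02 -1.03467e+02 -4.02200e+00] 510 99 res 1.15 rim h 42.9 tip 86.0
-1 143 [  -4.1 -145.8] axle pt [ 521.6 -252.8  131. ] hub ctr [ 532.9 -250.7  111.1]
0 183 [-4.1  0. ] axle pt [ 495.  -110.3  131. ] hub ctr [ 506.3 -108.2  111.1]
1 184 [ -4.1 145.3] axle pt [468.3  32.3 131. ] hub ctr [479.6  34.4 111.1]
```

Run:
```python
from fit import *
out=[]
for c,box in((S,(200,150,360,300)),(D,(290,140,370,250))):
    im=c["img"][:,:,::-1].copy(); x0,y0,x1,y1=box; k=400/(y1-y0)
    im=cv2.resize(im[y0:y1,x0:x1],None,fx=k,fy=k,interpolation=cv2.INTER_CUBIC)
    F=frame(0.187)
    for o,col in(((529,-103.0),(0,255,0)),((543,-109),(255,0,255))):
        O=np.array([*o,75.])
        for kk in(-1,0,1):
            W=lambda s,y,h:O+F.T@[s,145*kk+y,h]
            th=np.linspace(0,6.28,50)
            for pts in([W(0,0,44),W(0,0,86)],[W(60*np.cos(t),60*np.sin(t),44) for t in th],[W(12*np.cos(t),12*np.sin(t),86) for t in th]):
                q=(proj(c,np.array(pts))-[x0,y0]+.5)*k
                cv2.polylines(im,[q.astype(int)],False,col,1)
    out.append(im)
im=np.hstack(out);print(im.shape)
cv2.imwrite("pics/ov.png",im)
```

```text
(400, 718, 3)
```

View pics/ov.png

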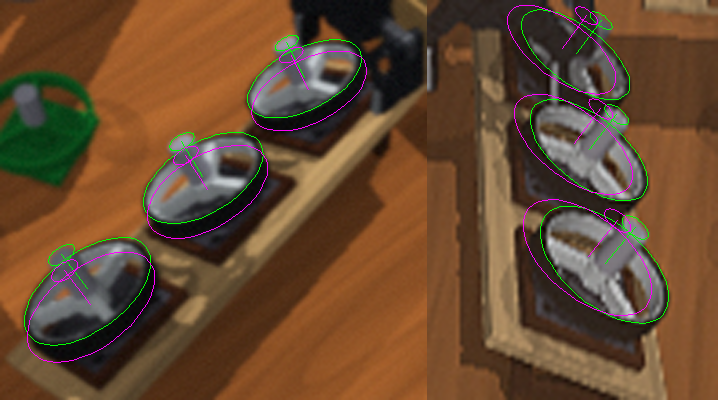

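The green overlay fits in both views. The rack origin is about (530, -103.5) with yaw 0.187 and pitch 145, and the rim, tip and height values agree. I will push spoke 0 with one open finger while the other hangs behind the rack. First move: go above the nearest wheel (+y end) and align.

```bash
python3 -m creep '[[-8,18,-12,3.6],[-8,18,-12,3.6],[-8,19,-13,3.5],[-7,19,-13,0],[0,0,0,0]]' 0
cat > look.py <<'E'
import sys
from plant import env
from fit import *
name,cams=sys.argv[1],sys.argv[2].split(",")
F=frame(0.187);O=np.array([530,-103.5,75.])
rows=[]
for n in cams:
    c=env.camera(n); t=[]
    for kk in (-1,0,1):
        # +x up, +y left ; 150x150 px, 1 px = 0.9 mm
        src=np.array([[-65,65],[65,65],[65,-65],[-65,-65]],float)
        W=np.array([O+F.T@[a,145*kk+b,42] for a,b in src])
        H=cv2.getPerspectiveTransform(proj(c,W).astype(np.float32),np.float32([[0,199],[0,0],[199,0],[199,199]]))
        t.append(cv2.warpPerspective(c["img"][:,:,::-1],H,(200,200),flags=cv2.INTER_CUBIC))
    rows.append(np.hstack(t))
cv2.imwrite(f"pics/{name}.png",np.vstack(rows)); s=env.read_state();print(s["time_s"],s["position"].round(1),s["contact_force"].round(1))
E
python3 look.py r0 scene,side
```

```text
time_s: 0.52
position: [541.9, 76.5, 178.7]
ee_rot: [-2.0, -2.418, 0.003]
contact_force: [-1.1, -0.7, -0.6]
width: 85.4
gripper_force: 0.0
0.6167 [543.7  74.3 181. ] [ 0.8 -0.3  1.3]
```

View pics/r0.png

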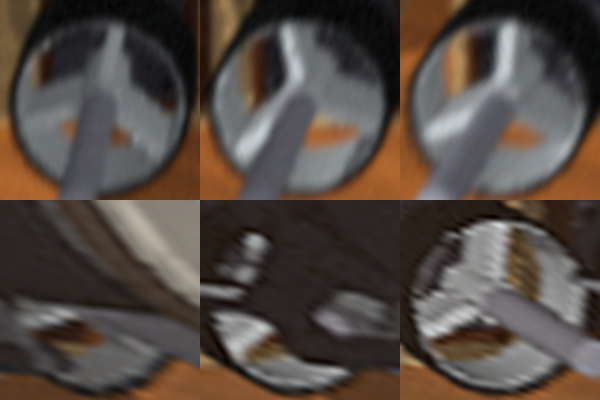

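The rectified views show all spokes within ±0.2 rad of zero: k=-1 about -0.15, k=0 about +0.1, k=1 about 0. So the +60° openings are clear, and I lower the finger into the one on the +y-end wheel.

```bash
python3 -m creep '[[0,0,-28,0],[0,0,-25,0],[0,0,-15,0],[0,0,-9,0],[0,0,-9,0],[0,0,0,0],[0,0,0,0]]'
python3 - <<'E'
import numpy as np
c,s=np.cos(.187),np.sin(.187)
P=[]
for phi in np.r_[1.0,.7,.4,.1,-.2,-.5,-.7]:
    r=32.5; st=r*np.cos(phi)-4;y=r*np.sin(phi)
    X=.866*st-15; z=75+.5*st+26
    P.append([X*c-y*s,X*s+y*c,z])
print(np.diff(P,axis=0).round(1).tolist())
E
```

```text
time_s: 1.2
position: [544.4, 73.7, 95.8]
ee_rot: [2.005, 2.418, 0.0]
contact_force: [0.5, 0.8, 0.3]
width: 85.4
gripper_force: 0.0
[[7.4, -5.1, 3.6], [5.9, -7.3, 2.5], [3.8, -8.9, 1.2], [1.4, -9.6, -0.2], [-1.1, -9.5, -1.7], [-2.1, -5.9, -1.8]]
```

```bash
python3 -m creep '[[7,-5,4,0],[6,-7,2,0],[4,-9,1,0],[1,-10,0,0],[-1,-10,-2,0],[-2,-7,-2,0]]'; python3 look.py s1a side; python3 look.py s1b side;python3 -m creep '[[0,0,15,0],[0,0,30,0],[0,0,35,0]]';python3 look.py s1c side,scene
python3 - <<'E'
import cv2,numpy as np
a,b,c=[cv2.imread(f"pics/s1{x}.png")[:, 400:] for x in"abc"]
cv2.imwrite("pics/s1.png",np.hstack([a,b,c[:200],c[200:]]))
E
```

```text
time_s: 1.7
position: [559.1, 24.6, 98.2]
ee_rot: [2.005, 2.418, 0.0]
contact_force: [0.2, 4.3, 0.5]
width: 85.1
gripper_force: 1.5
1.75 [558.5  23.8  97.6] [ 0.1 -1.3  0.1]
1.8 [558.5  24.4  97.8] [ 0.9  0.4 -0.3]
time_s: 2.05
position: [557.9, 25.8, 177.7]
ee_rot: [-2.003, -2.417, 0.004]
contact_force: [1.7, -0.4, 0.8]
width: 85.6
gripper_force: 0.0
2.15 [560.7  25.7 183.7] [ 1.2 -0.5 -1.4]
```

View pics/s1.png

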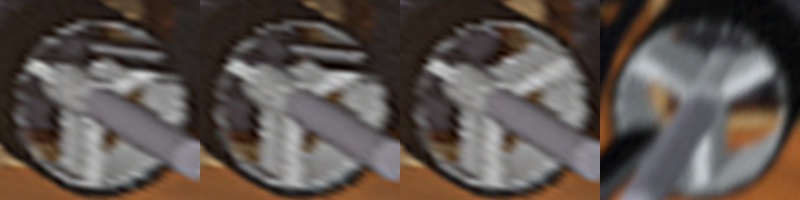

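k=1 turned about -60° and stood still in all frames after the push; the force was 4.3 N, which suggests binding. Next is the middle wheel.

```bash
python3 -m creep '[[3,-31,0,0],[3,-31,0,0],[4,-32,0,0],[0,0,-28,0],[0,0,-25,0],[0,0,-16,0],[0,0,-9,0],[0,0,-9,0],[0,0,0,0]]'
```

```text
time_s: 2.9
position: [568.5, -67.9, 90.0]
ee_rot: [-2.004, -2.418, 0.001]
contact_force: [-0.3, -0.3, 0.4]
width: 85.6
gripper_force: 0.0
```

```bash
python3 -m creep '[[2,0,4,0],[7,-5,4,0],[6,-7,2,0],[4,-9,1,0],[1,-10,0,0],[-1,-10,-2,0],[-2,-7,-2,0]]'; python3 look.py s2a side; python3 look.py s2b side;python3 -m creep '[[0,0,15,0],[0,0,30,0],[0,0,35,0]]';python3 look.py s2c side,scene; python3 look.py s2d scene
python3 - <<'E'
import cv2,numpy as np
a,b,c,d=[cv2.imread(f"pics/s2{x}.png")[:, 200:400] for x in"abcd"]
cv2.imwrite("pics/s2.png",np.hstack([a,b,c[200:],d]))
E
```

```text
time_s: 3.48
position: [585.9, -117.6, 98.0]
ee_rot: [-2.005, -2.418, 0.0]
contact_force: [-0.4, -0.0, -0.1]
width: 85.0
gripper_force: 0.0
3.5333 [ 585.1 -118.3   97.3] [-0.8 -1.5 -0.4]
3.5833 [ 585.2 -117.4   97.5] [-0.3  0.4  0.7]
time_s: 3.83
position: [584.8, -115.6, 177.5]
ee_rot: [-2.003, -2.416, 0.002]
contact_force: [0.4, 0.4, 0.3]
width: 85.2
gripper_force: 0.0
3.9333 [ 587.6 -116.4  183.8] [ 0.5 -0.9 -0.7]
3.9833 [ 586.8 -116.2  181. ] [ 0.5 -1.  -1. ]
```

View pics/s2.png

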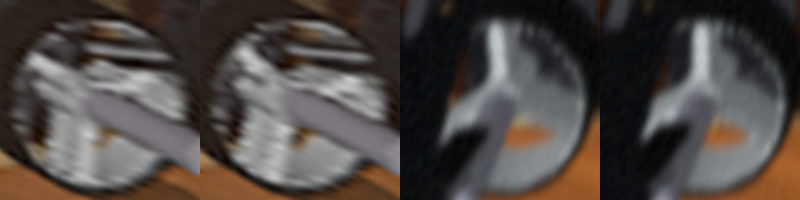

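k=0 coasted on after the push, to about 120° in the later frames, with no force: it is free. Third wheel.

```bash
python3 -m creep '[[4,-31,0,0],[4,-32,0,0],[4,-32,0,0],[0,0,-28,0],[0,0,-25,0],[0,0,-14,0],[0,0,-9,0],[0,0,-8,0],[0,0,0,0],[0,0,0,0]]'
```

```text
time_s: 4.82
position: [598.1, -210.9, 94.6]
ee_rot: [2.004, 2.419, -0.0]
contact_force: [-0.8, -0.6, 0.3]
width: 85.6
gripper_force: 0.0
```

```bash
python3 -m creep '[[7,-5,4,0],[6,-7,2,0],[4,-9,1,0],[1,-10,0,0],[-1,-10,-2,0],[-2,-7,-2,0]]'; python3 look.py s3a scene; python3 look.py s3b scene;python3 -m creep '[[0,0,15,0],[0,0,30,0],[0,0,35,0]]';python3 look.py s3c scene; python3 look.py s3d scene
python3 - <<'E'
import cv2,numpy as np
a,b,c,d=[cv2.imread(f"pics/s3{x}.png") for x in"abcd"]
cv2.imwrite("pics/s3.png",np.hstack([a[:,:200],b[:,:200],c[:,:200]]));cv2.imwrite("pics/s3.png",np.vstack([np.hstack([a[:,:200],b[:,:200],c[:,:200]]),d]))
E
```

```text
time_s: 5.32
position: [612.8, -260.6, 97.0]
ee_rot: [2.005, 2.418, -0.0]
contact_force: [-0.0, -0.2, -0.3]
width: 85.2
gripper_force: 0.0
5.3667 [ 612.  -261.4   96.3] [-1.2 -1.3 -0.7]
5.4167 [ 612.1 -260.4   96.5] [ 0.6 -0.4 -0.1]
time_s: 5.67
position: [611.9, -258.5, 176.2]
ee_rot: [-2.002, -2.416, 0.001]
contact_force: [0.7, -0.3, 0.3]
width: 85.3
gripper_force: 0.0
5.7167 [ 614.  -259.6  185.5] [ 0.8 -0.9  8.5]
5.7667 [ 614.4 -259.7  183.3] [-0.  -0.3  0. ]
```

View pics/s3.png

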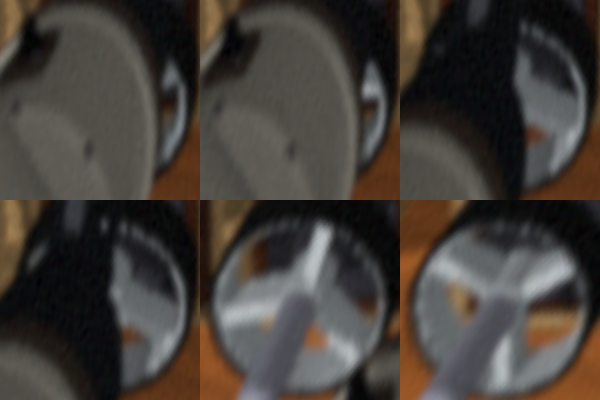

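k=-1 shows no drag force; k=0 has turned further since the last look. k=1 has stayed exactly where the push ended, so k=1 is the binding one. I move above its pin with the fingers closing along the rack, and check all three wheels and the bin.

```bash
python3 -m creep '[[-11,22,5,-6.9],[-11,22,5,-6.9],[-11,23,5,-6.9],[-11,22,0,-6.9],[-11,23,0,-6.9],[-12,22,0,-6.9],[-11,23,0,-6.9],[-11,22,0,-6.9],[-12,23,0,-6.9],[-11,22,0,-6.9],[-12,23,0,-6.9],[-11,22,0,-6.9],[-12,23,0,-6.9],[0,0,0,0],[0,0,0,0]]'; python3 look.py g1 scene,side
python3 - <<'E'
from fit import *
from plant import env
A=np.concatenate([cloud(q).reshape(-1,3) for q in(S,D)])
m=(A[:,2]>88)&(A[:,2]<110)&(A[:,1]>150)&(A[:,1]<470)&(A[:,0]>380)&(A[:,0]<720)
B=A[m][:,:2];print(len(B),np.percentile(B,[0,1,50,99,100],axis=0).round())
print(cv2.minAreaRect(B.astype(np.float32)))
for q in(S,D):
    a=cloud(q).reshape(-1,3);a=a[(a[:,2]>92)&(a[:,2]<108)&(a[:,1]>160)&(a[:,1]<450)&(a[:,0]>400)&(a[:,0]<690)];print(cv2.minAreaRect(a[:,:2].astype(np.float32)))
print(env.read_state()["qpos"].round(2))
E
```

```text
time_s: 7.02
position: [465.5, 33.9, 192.5]
ee_rot: [3.127, 0.305, 0.001]
contact_force: [-0.4, 0.2, -0.1]
width: 85.2
gripper_force: 0.0
7.1167 [466.1  32.7 192.3] [ 0.7 -0.2 -0.9]
2430 [[408. 188.]
 [411. 190.]
 [542. 339.]
 [653. 428.]
 [654. 430.]]
((530.4498291015625, 308.24334716796875), (243.87588500976562, 237.23789978027344), 1.5778285264968872)
((530.39794921875, 306.0107421875), (243.3572540283203, 232.5686492919922), 1.4002692699432373)
((532.1348876953125, 310.45086669921875), (240.56808471679688, 232.5587921142578), 1.4011973142623901)
[-0.1  -0.06  1.74 -0.    1.47  1.28]
```

View pics/g1.png

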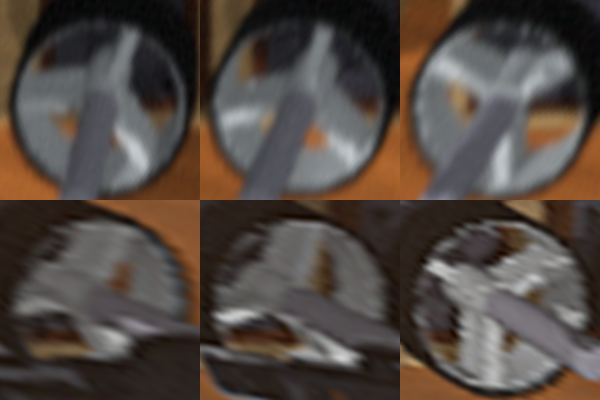

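The two outer looks agree: k=-1 and k=0 have coasted to new angles and k=1 is unmoved at about -60°. The bin centre is about (531, 308), with sides parallel to the world axes. Grasp the pin.

```bash
python3 -m creep '[[1,0,-25,0],[0,0,-25,0],[0,0,-14,0],[0,0,-10,0],[0,0,0,0],[0,0,0,0]]'; python3 -m creep '[[0,0,0,0],[0,0,0,0],[0,0,0,0],[0,0,0,0],[0,0,0,0],[0,0,0,0],[0,0,0,0],[0,0,0,0],[0,0,0,0],[0,0,0,0]]' 255 100
```

```text
time_s: 7.62
position: [467.2, 32.5, 118.5]
ee_rot: [-3.127, -0.301, 0.001]
contact_force: [0.5, -0.2, 1.2]
width: 85.5
gripper_force: 0.0
time_s: 8.45
position: [467.2, 32.9, 118.9]
ee_rot: [3.127, 0.301, 0.001]
contact_force: [-1.4, -2.0, 5.9]
width: 21.7
gripper_force: 97.6
```

Gripped at 98 N and 21.7 mm. Lift along the pocket normal.

```bash
python3 -m creep '[[-2,0,4,0],[-3,-1,5,0],[-5,-1,9,0],[-5,-1,9,0],[-5,-1,9,0],[0,0,0,0]]'; python3 -m creep '[[0,0,20,0],[0,0,20,0],[0,0,20,0],[0,0,20,0],[0,0,10,0],[0,0,0,0],[0,0,0,0]]';python3 - <<'E'
from plant import env
import cv2,numpy as np
a=env.camera("side")["img"][60:360,150:450];b=env.camera("scene")["img"][80:380,180:480]
cv2.imwrite("pics/lift.png",cv2.resize(np.hstack([a,b])[:,:,::-1],(800,400)))
E
```

```text
time_s: 8.95
position: [446.7, 28.8, 156.4]
ee_rot: [3.127, 0.301, 0.003]
contact_force: [0.4, 0.2, -6.7]
width: 21.9
gripper_force: 98.4
time_s: 9.53
position: [446.9, 29.0, 243.7]
ee_rot: [-3.127, -0.301, 0.0]
contact_force: [-0.2, -0.7, -7.8]
width: 21.2
gripper_force: 98.7
```

View pics/lift.png

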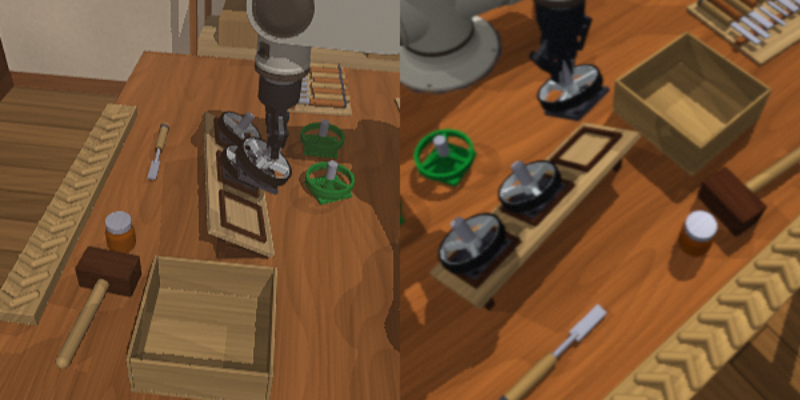

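Unit held; the other two are still seated. Carry it over the bin and lower it.

```bash
python3 -m creep '[[2,10,0,0],[3,16,0,0],[4,21,0,0],[4,21,0,0],[4,21,0,0],[4,21,0,0],[4,21,0,0],[4,21,0,0],[4,21,0,0],[3,21,0,0],[2,21,0,0],[2,21,0,0],[2,20,0,0],[1,15,0,0],[0,0,0,0]]'; python3 -m creep '[[0,0,-15,0],[0,0,-25,0],[0,0,-25,0],[0,0,-25,0],[0,0,-25,0],[0,0,-20,0],[0,0,-15,0],[0,0,-10,0],[0,0,0,0],[0,0,0,0]]'
```

```text
time_s: 10.88
position: [489.5, 302.7, 243.0]
ee_rot: [-3.126, -0.304, 0.003]
contact_force: [-0.6, 0.6, -8.2]
width: 21.9
gripper_force: 99.2
time_s: 11.72
position: [489.9, 299.9, 84.3]
ee_rot: [3.127, 0.301, -0.001]
contact_force: [0.0, -0.4, -6.3]
width: 21.6
gripper_force: 99.3
```

```bash
python3 -m creep '[[0,0,-3,0],[0,0,-2,0],[0,0,0,0]]'
```

```text
time_s: 11.97
position: [490.1, 300.0, 79.6]
ee_rot: [-3.127, -0.301, -0.001]
contact_force: [-0.1, -0.6, -7.1]
width: 21.6
gripper_force: 99.3
```

```bash
python3 -m creep '[[0,0,-2,0],[0,0,-1,0],[0,0,0,0]]';  python3 -m creep '[[0,0,-1,0],[0,0,-1,0],[0,0,0,0]]'
```

```text
time_s: 12.22
position: [489.9, 300.0, 76.2]
ee_rot: [-3.127, -0.301, 0.0]
contact_force: [0.1, -0.3, -6.8]
width: 21.7
gripper_force: 99.3
time_s: 12.47
position: [489.9, 300.0, 74.1]
ee_rot: [-3.127, -0.301, 0.0]
contact_force: [0.1, -0.1, -7.1]
width: 21.6
gripper_force: 99.3
```

```bash
python3 -m creep '[[0,0,-1,0],[0,0,-1,0],[0,0,0,0]]';  python3 -m creep '[[0,0,0,0],[0,0,0,0],[0,0,0,0],[0,0,0,0],[0,0,0,0],[0,0,0,0],[0,0,0,0],[0,0,0,0]]' 0; python3 -m creep '[[0,0,10,0],[0,0,25,0],[0,0,30,0],[0,0,30,0],[-20,0,30,0],[-20,0,20,0],[0,0,0,0],[0,0,0,0],[0,0,0,0]]';python3 - <<'E'
from plant import env
import cv2,numpy as np
a=env.camera("side")["img"][100:400,150:450];b=env.camera("scene")["img"][80:380,180:480]
cv2.imwrite("pics/end.png",cv2.resize(np.hstack([a,b])[:,:,::-1],(800,400)))
E
```

```text
time_s: 12.72
position: [490.7, 300.2, 73.7]
ee_rot: [-3.126, -0.301, -0.003]
contact_force: [-2.7, -2.3, 11.0]
width: 21.8
gripper_force: 101.9
time_s: 13.38
position: [490.0, 300.0, 72.2]
ee_rot: [-3.127, -0.301, 0.0]
contact_force: [-0.1, -0.4, 0.1]
width: 85.5
gripper_force: 0.0
time_s: 14.13
position: [450.0, 299.9, 217.2]
ee_rot: [-3.127, -0.301, -0.0]
contact_force: [-0.1, 0.3, -0.3]
width: 85.7
gripper_force: 0.0
```

View pics/end.png

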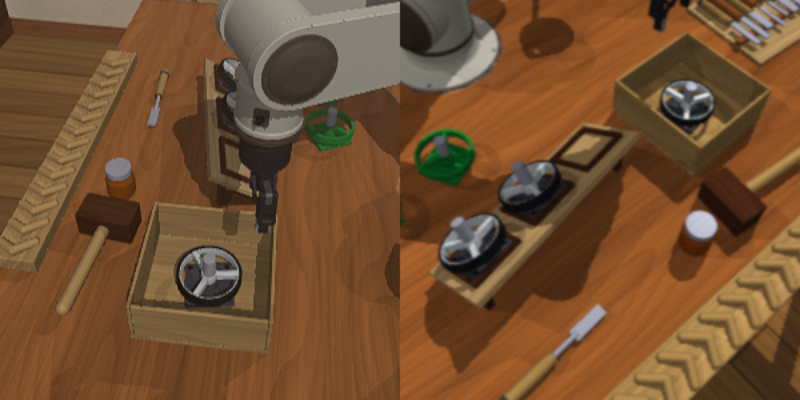

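The binding unit stands upright near the middle of the bin at (208,275) in the left view. The two free units are seated on the rack, and the mallet, jar and chisel are where they were.

```bash
python3 -c "
from plant import env
print(env.close_job())"
```

```text
the job is handed in; nothing more can be done
None
```

The job is handed in, with no verdict returned: all three wheels were spun, the binding one (the +y-end wheel, nearest the bin) is upright in the bin, the two free-running ones are still seated on the rack, and the mallet, chisel and jar look undisturbed in the last pictures.

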